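Screw an elbow plug into a clamped threaded coupling and clock its outlet

ROBOT

A 6-joint arm with a two-finger parallel gripper is mounted at the origin on the work surface. World frame = base frame: x ahead of the robot, y to its left, z up, the work surface at z = 0. Lengths are in m, angles in rad, forces in N, time in s.
With the tool pointing down it reaches from about 0.35 to 0.975 m from the base axis. Payload 4.9 kg.
Tool frame: the origin (TCP) lies at the very end of the fingers, on their centre line; the grasp point (between the pads) lies 19 mm behind it (pinch_z is the distance from the TCP to the grasp point, in m); z points along the fingers, y is the line along which they close (so a half turn about z gives the same grasp; the last joint's range is limited). The gripper opens to 85 mm and grips with 20 to 120 N. Pads are 22 mm wide; open, the fingers measure 114 mm over their backs; the gripper's body (76 mm by 85 mm) begins 54 mm behind the grasp point. The pads swing forward as they close: fully open they stand 13 mm farther back than shut.
Start: joints at [1.064, 0.053, 1.613, -0, 1.476, -0.119], TCP at [0.236, 0.579, 0.231] pointing down, gripper open.
Joint ranges: [-3.01, 3.01], [-1.01, 2.22], [0.06, 2.58], [-1.02, 4.17], [0.09, 2.62], [-3.14, 3.14]. Speed limits (rad/s): [2.57, 2.57, 3.14, 3.14, 3.14, 3.14].

INTERFACE

Orientations are given as a unit quaternion [w, x, y, z].
In Python, from plant import * gives the robot as it stands. The module is installed in compiled form; this text tells all that it offers.
- The arm moves only by the tool play_rows, never from a script. Its arguments are lists of equal length, an entry for each row: "linear": the shift along the world's x, y, z in m, a list of three; "turn": the turn about the world's z in degrees. A call has 1 to 8 rows; each row shifts and turns the commanded pose from where the row before left it; what a row does not reach is not made up. A row lasts 1/8 s, in which the tool goes at most 62.5 mm and 10.7 degrees, less where a joint would pass 70% of its speed; a pose out of reach is approached as far as the arm can. A call is refused whole if a number of a shift passes 0.0625 or a number of a turn 10.7, either way. A call with a gripper value outside its range is refused whole. "hand" is the finger opening in m, from 0 to 0.0854, set as the call begins (left out, the last holds). The fingers move at their own pace and stop on an object; the grip force is fixed at half the most. Time passes only in rows, so rows that do not move let the fingers close. It gives the time, the measured TCP pose, the force, the opening and the grip force at its end, in the units of the state.
- state(): the state, without advancing time (a new reading comes with each control period).
- grab_frame(name): name is "side" or "top" or "wrist"; returns the picture (384x512x3 uint8, red, green, blue); there is no depth.
- camera_info(name): a dict with "camera_matrix" (3x3 intrinsics, pixels), "origin" and "attitude" of the camera in the world; the wrist camera has in their place "mount" (4x4, takes a point from camera to tool coordinates, whose origin is the TCP and whose axes are the flange's). Camera axes: x right, y down, z forward; pixel columns grow to the right and rows downward; lengths in m; the calibration is good to about 2 mm. A picture is of the moment at which its call begins: read the wrist's pose just before it. camera_info takes no time and is no camera call.
- job_done(): hands the job in; it is judged then, once.
Trained networks look in the newest picture that a camera, given by its name, has taken for a name from the list of things; names that differ only in an ending like _2 or _b are one class to them, and where a whole thing is asked for, a point or a joint stands for the part that bears it (a point fixed in the world has none). Each returns a list of dicts, best first, with "p" (0 to 1); they miss things now and then, are a little off and sometimes report something else, mostly with a low value. They report only what shows in the picture. A call takes as long as a camera call. They do not tell look-alikes from the thing itself.
- trace(camera, thing): "region" (384x512 bool, what is visible of it) and "location" ([column, row] in pixels, amid what is visible of it).
The state is a dict: "time": time; "joint_pos": joint angles; "joint_vel": joint speeds; "joint_efforts": joint torques, N m; "tool_pos": TCP position; "tool_rot": TCP orientation; "contact_force": force on the tool from outside, world axes, zero at the start; "ft_torque": the same for the moment, N m; "gripper_width": opening from 0.0 (shut) to 1.0 (fully open); "grasp_force": force on a finger pad.
Only numpy, scipy, OpenCV 4.12 (cv2) and the standard library are available. Lean on these libraries where they do the work, as an engineer would, in place of code of your own. Each camera call takes 0.05 s, during which the arm holds its last target. There are 200 camera calls.

TASK

Take the right-angle brass plug out of the grey tray and set it into the round coupling held in the blue vice. Feel for where its thread starts, screw it in clockwise (seen from above) until it turns stiff against the spring seal, and stop with its outlet pointing straight at the white mark, not past it; then let go. Be gentle all the way, pressing lightly and never forcing the turn, and leave the other things where they are.

Things in the scene. Friction and masses are not known exactly. Their poses are not given: they have to be found in the camera images.
- elbow: Right-angle plug, 180 g, standing upright on its steel shank in the tray. Origin: centre of the shank's lower end, z up. Shank 21.6 mm diameter, z 0 to 22, its foot tapered to 15 mm over the lowest 3 mm. Two flat-bottomed lugs (5 mm wide, z 4.5 to 9.5, reaching 16.5 mm from the axis) stick out along +x and -x. Above the shank a brass block, z 22 to 54.
- body_mid (a point): Grip point on the plug's axis, z 42, in the 26 x 26 mm brass block (its flat sides face the plug's +-x and +-y). Grip it on its y sides.
- outlet (a point): End of the plug's outlet, 55 mm along the plug's +x from its axis, z 40. The outlet is a barrel of 18 mm diameter with a black end ring of 21 mm; a white line along the top shows its direction.
- vice: Blue vice, fixed, base 150 x 100 mm, holding the female coupling with its axis vertical. Origin: on the coupling's axis at the table, z up; +x points to the white index mark. The coupling (45 mm outside diameter) stands up to z 75, all else stays below z 63. Press by hand at most about 8 N and never force the turn: over 20 N between plug and coupling spoils them.
- mouth (a point): Centre of the coupling's flat brass rim, 75 mm above the table. Hole 24 mm wide, two opposed slots 7.6 mm wide for the lugs. Their angle varies: with lugs in slots, the right way round, the outlet is 34 to 102 degrees counter-clockwise (from above) of the mark, +- 5 of play at best; feel for it. Else the lugs ride on the rim, plug origin at height 70.5 mm.
- seal_top (a point): Top of the sprung orange seal inside the coupling, 60.5 mm above the table: with its lugs in the slots the plug drops 10 mm and stands on it. Turned clockwise, a helical ramp then draws the plug down 0.055 mm a degree; after about 24 free degrees the seal (1.2 N, then 1.5 N/mm) resists. At the mark it is 0.5 to 4.5 mm down. The hand must follow. Released, the thread holds itself by friction.
- mark (a point): White index line on the small post of the vice, 55 mm from the coupling's axis along the vice's +x, 62 mm above the table. The finished outlet ends right above it.
- tray: Grey parts tray, fixed, 170 x 200 mm, walls 16 mm high, floor 4 mm above the table; origin under its centre.
- trafo_a: Small yellow and black transformer, 30 x 26 x 26 mm, loose on the table; origin under its centre. Leave alone.
- dust_cap: Red plastic cap, 26 mm diameter, 14 mm high, in the tray; origin under its centre. Leave alone.
- straight_plug: Straight steel plug, 24 mm diameter, 22 mm high, in the tray; origin under its centre. Leave alone.
- washer: Copper disc, 24 mm diameter, 5 mm thick, in the tray; origin under its centre. Leave alone.
- driver: Screwdriver with a red handle lying on the table, long axis x. Leave alone.
Not all that is in view belongs to the job. Of the things that look like the elbow, the largest one is meant.

How it is judged:
By the outcome, as a careful person would: the job done as asked, in the order asked, and still so for the second after the job is handed in, with the robot touching nothing.
It also fails if it takes over 72 s, if anything falls off the work surface, if the arm or the gripper's body presses on something with over 40 N, if the wrist force passes 120 N, or if a joint passes its speed limit or range.

## Working session

There is one attempt and no reset: what is moved stays moved. The work goes in short steps, Python scripts to look and compute and a tool call to move; the robot and the scene stay as the last step left them, time stands still between calls to the robot, and variables do not carry over. Pictures are saved under pics/ and viewed, at most 10 in all, crops included, and the job is handed in when it is done.

Besides the shell and the picture viewer there is one more tool, called after ">>>" as name(argument=value, ...) on one line, values as JSON. play_rows: Moves the arm, as the interface text tells. Its arguments: {"type":"object","properties":{"linear":{"type":"array","items":{"type":"array","items":{"type":"number"}}},"turn":{"type":"array","items":{"type":"number"}},"hand":{"type":"number"}},"required":["linear","turn"]}

```bash
mkdir -p pics && python3 - <<'E'
from plant import *
import cv2,numpy as np
s=state();print(s['time'],s['tool_pos'],s['tool_rot'],s['contact_force'],s['gripper_width'])
ims=[]
for n in ['side','top']:
    i=camera_info(n);print(n,np.round(i['camera_matrix'],1).tolist(),i['origin'],i['attitude'])
    im=grab_frame(n);cv2.imwrite(f'pics/{n}_raw.png',im[:,:,::-1])
    cv2.imwrite(f'pics/{n}0.png',cv2.resize(im[:,:,::-1],(800,600)))
    for t in ['elbow','outlet','mouth','mark','vice','tray']:
        try:
            print(n,t,[(round(d['p'],2),np.round(d['location'],1).tolist(),int(d['region'].sum())) for d in trace(n,t)])
        except Exception as e: print(t,e)
print(camera_info('wrist'))
E
```

```text
0.0 [0.23604813 0.57803295 0.23005759] [-3.16234082e-04  1.92702609e-01  9.81256657e-01 -9.88347740e-04] [ 0.81982453 -0.12976707  0.80337427] 0.9977528415591489
side [[358.8, 0.0, 255.8], [0.0, 358.8, 195.8], [0.0, 0.0, 1.0]] [ 0.25538373 -0.70542746  0.57118958] [-0.46043782  0.86474283 -0.17950757  0.08940855]
side elbow [(0.68, [237.5, 209.8], 118), (0.5, [238.6, 163.0], 256)]
side outlet [(0.66, [240.4, 206.5], 161), (0.52, [215.5, 147.8], 71), (0.33, [334.1, 312.3], 710)]
side mouth [(0.58, [293.5, 253.0], 2991)]
side mark [(0.91, [294.6, 252.3], 3116)]
side vice [(0.75, [292.6, 254.9], 3155)]
side tray [(0.91, [230.3, 180.1], 1866)]
top [[411.8, 0.0, 255.1], [0.0, 411.8, 190.6], [0.0, 0.0, 1.0]] [ 0.43332316 -0.02914808  1.09435505] [ 0.02477336 -0.70231932  0.71088887 -0.02776432]
top elbow [(0.74, [167.7, 164.8], 243), (0.61, [107.3, 173.2], 153), (0.56, [237.4, 186.5], 107), (0.34, [205.9, 199.4], 63)]
top outlet [(0.67, [238.5, 191.1], 100), (0.66, [165.7, 167.3], 206), (0.43, [105.3, 175.2], 145)]
top mouth [(0.6, [316.6, 172.4], 2391)]
top mark [(0.61, [316.1, 171.8], 2365)]
top vice [(0.85, [313.6, 172.1], 2362), (0.38, [197.2, 152.3], 63)]
top tray []
{'camera_matrix': array([[307.95283374,   0.        , 256.29384217],
       [  0.        , 307.95283374, 193.798998  ],
       [  0.        ,   0.        ,   1.        ]]), 'mount': array([[ 3.34408798e-04, -9.64629367e-01, -2.63609697e-01,
         6.67542313e-02],
       [ 9.99999867e-01,  2.19160960e-04,  4.66597610e-04,
         1.06976163e-03],
       [-3.92320803e-04, -2.63609818e-01,  9.64629312e-01,
        -1.42392440e-01],
       [ 0.00000000e+00,  0.00000000e+00,  0.00000000e+00,
         1.00000000e+00]])}
```

View pics/top0.png

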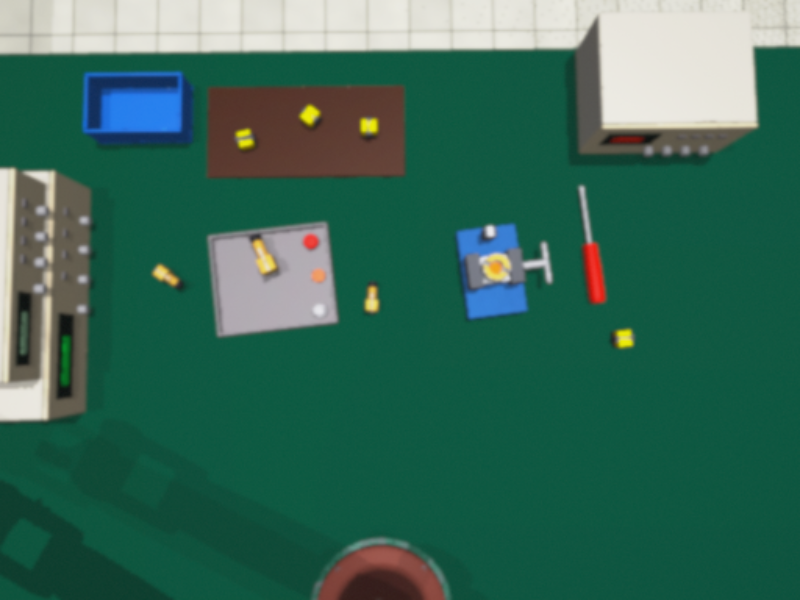

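View pics/side0.png

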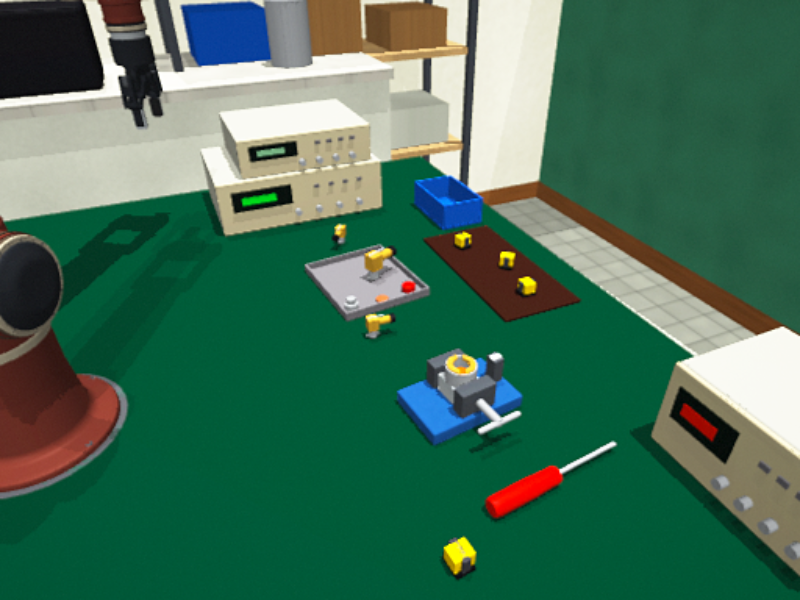

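Top view: elbow in the tray with block near (170,170) raw px and outlet towards (164,152). The coupling is at about (317,171), with the mark post at (312,147). The other two elbows on the table are smaller decoys.

```bash
cat > h.py <<'E'
from plant import *
import cv2,numpy as np
from scipy.spatial.transform import Rotation as R
def rot(q): return R.from_quat([q[1],q[2],q[3],q[0]]).as_matrix()
def cam(n,s=None):
    i=camera_info(n)
    if n!='wrist': return i['camera_matrix'],rot(i['attitude']),np.array(i['origin'])
    s=s or state();T=rot(s['tool_rot']);M=i['mount']
    return i['camera_matrix'],T@M[:3,:3],T@M[:3,3]+s['tool_pos']
def px2w(c,p,z):
    K,Q,o=c;d=Q@np.linalg.inv(K)@[p[0],p[1],1];return o+d*(z-o[2])/d[2]
def w2px(c,w):
    K,Q,o=c;v=K@(Q.T@(np.array(w)-o));return v[:2]/v[2]
def snap(name):
    s=state();im=grab_frame('wrist');cv2.imwrite(f'pics/{name}_raw.png',im[:,:,::-1])
    cv2.imwrite(f'pics/{name}.png',cv2.resize(im[:,:,::-1],(768,576),interpolation=cv2.INTER_CUBIC));return s,im
E
python3 - <<'E'
from h import *
c=cam('top');k=.64
for n,p,z in [('block',(267,266),.058),('ring',(257,240),.045),('rim',(496,267),.075),('post',(488,231),.062),('traycorner',(208,236),.016),('tc2',(337,322),.016)]:
    print(n,np.round(px2w(c,(p[0]*k,p[1]*k),z),4))
s=state();T=rot(s['tool_rot']);print(np.round(T,3));print(s['joint_pos'])
E
```

```text
block [0.5647 0.1784 0.058 ]
ring [0.6096 0.1976 0.045 ]
rim [ 0.5566 -0.19    0.075 ]
post [ 0.6171 -0.1804  0.062 ]
traycorner [0.6223 0.2866 0.016 ]
tc2 [0.4742 0.0694 0.016 ]
[[-0.926  0.378 -0.   ]
 [ 0.378  0.926  0.   ]
 [ 0.     0.    -1.   ]]
[ 1.06397709e+00  5.26965129e-02  1.61287561e+00  2.09188455e-05
  1.47599145e+00 -1.19017347e-01]
```

>>> play_rows(linear=[[0.025,-0.031,-0.002],[0.025,-0.031,-0.002],[0.025,-0.031,-0.002],[0.025,-0.031,-0.002],[0.025,-0.031,-0.002],[0.025,-0.031,-0.002],[0.025,-0.031,-0.002],[0.025,-0.031,-0.002]], turn=[-10.4,-10.4,-10.4,-10.4,-10.4,-10.4,-10.4,-10.4])

```text
time: 1.7
tool_pos: [0.4371, 0.3295, 0.2155]
tool_rot: [0.0, 0.797, 0.603, 0.0]
contact_force: [0.7, -0.7, -0.1]
gripper_width: 0.999
grasp_force: 0.0
```

>>> play_rows(linear=[[0.026,-0.03,-0.002],[0.026,-0.03,-0.002],[0.026,-0.03,-0.002],[0.026,-0.03,-0.002],[0.025,-0.03,-0.002],[0,0,0],[0,0,0]], turn=[-10.4,-10.4,-10.4,-10.4,-10.4,0,0])

```text
time: 2.58
tool_pos: [0.5651, 0.1809, 0.2053]
tool_rot: [-0.0, 0.981, 0.196, -0.0]
contact_force: [0.4, 0.8, -0.8]
gripper_width: 1.001
grasp_force: 0.0
```

```bash
python3 - <<'E'
from h import *
s,im=snap('w1');print(s['time'],s['tool_pos'],np.round(rot(s['tool_rot'])[:,:2],3),s['joint_pos'],s['contact_force'])
for t in ['elbow','outlet']:
    print(t,[(round(d['p'],2),np.round(d['location'],1).tolist(),int(d['region'].sum())) for d in trace('wrist',t)])
E
```

```text
2.575 [0.56507043 0.18085905 0.20527597] [[ 0.923  0.385]
 [ 0.385 -0.923]
 [-0.    -0.   ]] [ 1.84166397e-01 -4.53952667e-03  1.71491030e+00  4.36729756e-04
  1.43152403e+00  1.35965208e+00] [ 0.36537726  0.8123701  -0.81447532]
elbow [(0.93, [260.9, 159.1], 1747), (0.59, [101.3, 119.2], 1174), (0.48, [298.0, 249.2], 349)]
outlet [(0.82, [99.7, 117.1], 1159), (0.68, [257.2, 162.0], 1665), (0.5, [389.5, 254.8], 71), (0.48, [502.5, 283.1], 1002)]
```

View pics/w1.png

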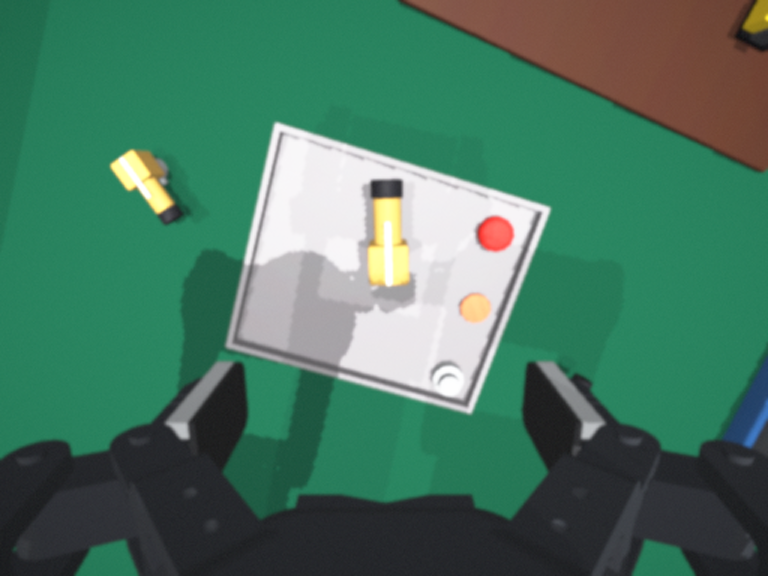

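Wrist view: elbow in the tray, black ring at (386,188) and block at (388,265). The white line is near-vertical, so the plug is nearly aligned with the tool. I'll measure this more exactly.

```bash
python3 - <<'E'
from h import *
im=cv2.imread('pics/w1_raw.png');s=state();c=cam('wrist',s)
crop=im[105:210,215:315];cv2.imwrite('pics/w1c.png',cv2.resize(crop,(600,630)[::1],interpolation=cv2.INTER_CUBIC)[:600])
hsv=cv2.cvtColor(im,cv2.COLOR_BGR2HSV)
ye=cv2.inRange(hsv,(15,90,120),(35,255,255));ye[:, :225]=0;ye[:,300:]=0;ye[:110]=0;ye[205:]=0
for r in range(122,196,3):
    x=np.where(ye[r])[0]
    w=[x for x in range(240,280) if hsv[r,x,1]<75 and hsv[r,x,2]>225]
    b=[x for x in range(235,285) if hsv[r,x,2]<70]
    print(r,(x.min(),x.max()) if len(x) else '',(np.mean(w),len(w)) if w else '',(min(b),max(b)) if b else '')
for z in (0.058,):
  for p in [(258.7,165),(258.7,189)]: print(np.round(px2w(c,p,z),4))
# predicted
T=rot(s['tool_rot'])
E
```

```text
122  (np.float64(268.8333333333333), 12) (248, 266)
125  (np.float64(271.5), 10) (248, 266)
128  (np.float64(271.55555555555554), 9) (248, 266)
131 (np.int64(256), np.int64(266)) (np.float64(271.55555555555554), 9) 
134 (np.int64(249), np.int64(266)) (np.float64(266.64285714285717), 14) 
137 (np.int64(249), np.int64(266)) (np.float64(266.0833333333333), 12) 
140 (np.int64(249), np.int64(266)) (np.float64(265.6363636363636), 11) 
143 (np.int64(249), np.int64(266)) (np.float64(264.9), 10) 
146 (np.int64(249), np.int64(266)) (np.float64(267.44444444444446), 9) 
149 (np.int64(249), np.int64(266)) (np.float64(263.25), 16) 
152 (np.int64(250), np.int64(266)) (np.float64(262.8235294117647), 17) 
155 (np.int64(250), np.int64(266)) (np.float64(262.5625), 16) 
158 (np.int64(250), np.int64(267)) (np.float64(262.2), 15) 
161 (np.int64(247), np.int64(269)) (np.float64(261.42857142857144), 7) 
164 (np.int64(246), np.int64(271)) (np.float64(262.75), 8) 
167 (np.int64(245), np.int64(271)) (np.float64(267.3333333333333), 15) 
170 (np.int64(246), np.int64(271)) (np.float64(268.2142857142857), 14) 
173 (np.int64(246), np.int64(271)) (np.float64(268.2142857142857), 14) 
176 (np.int64(246), np.int64(271)) (np.float64(266.6666666666667), 15) 
179 (np.int64(246), np.int64(271)) (np.float64(266.6666666666667), 15) 
182 (np.int64(246), np.int64(272)) (np.float64(263.5), 8) 
185 (np.int64(246), np.int64(272)) (np.float64(265.0), 9) 
188 (np.int64(247), np.int64(271)) (np.float64(264.57142857142856), 7) 
191  (np.float64(278.5), 2) 
194  (np.float64(278.5), 2) 
[0.5807 0.1866 0.058 ]
[0.559  0.1775 0.058 ]
```

View pics/w1c.png

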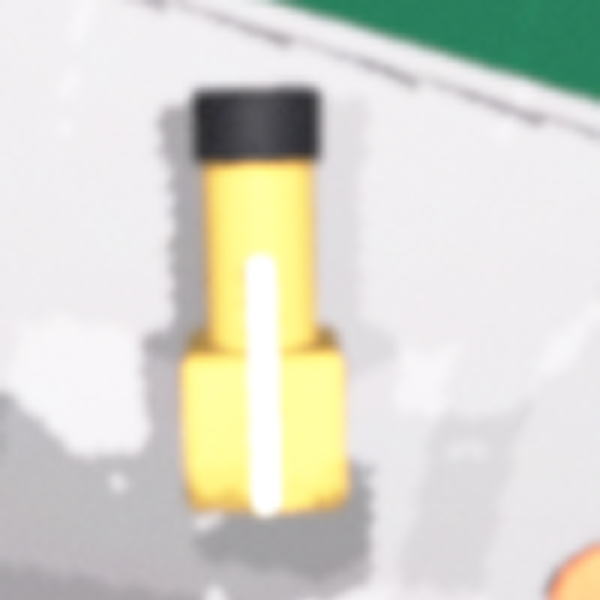

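```bash
python3 - <<'E'
from h import *
s=state();c=cam('wrist',s);T=rot(s['tool_rot'])
B=px2w(c,(259.0,176.8),.058);Rg=px2w(c,(258.1,126),.052)
l1=px2w(c,(215+267/6,105+495/6),.058);l2=px2w(c,(215+260.5/6,105+262/6),.053)
print(B,Rg,np.degrees(np.arctan2(*(Rg-B)[1::-1])),np.linalg.norm((Rg-B)[:2]),np.degrees(np.arctan2(*(l2-l1)[1::-1])))
print('tool x yaw',np.degrees(np.arctan2(T[1,0],T[0,0])),'B-tcp',B-s['tool_pos'])
a=np.radians(23.8);u=np.array([np.cos(a),np.sin(a)]);v=np.array([-u[1],u[0]])
O=np.r_[B[:2],.004]
for x,y,z in [(13,13,54),(13,-13,54),(-13,13,54),(-13,-13,54),(55,10.5,40),(55,-10.5,40)]:
    w=O+np.r_[(u*x+v*y)/1e3,z/1e3];p=w2px(c,w);print((x,y,z),np.round((p-[215,105])*6))
E
```

```text
[0.57023335 0.18190805 0.058     ] [0.61365108 0.20106418 0.052     ] 23.80732808561952 0.047455835593020926 24.397536992827106
tool x yaw 22.692917692594655 B-tcp [ 0.00543038  0.00043699 -0.14745692]
(13, 13, 54) [181. 352.]
(13, -13, 54) [345. 349.]
(-13, 13, 54) [185. 511.]
(-13, -13, 54) [346. 508.]
(55, 10.5, 40) [192.  76.]
(55, -10.5, 40) [323.  74.]
```

Reprojection fits the picture. Before grasping, I'll take a quick look at the vice with empty fingers.

>>> play_rows(linear=[[0,-0.053,0],[0,-0.053,0],[0,-0.053,0],[0,-0.053,0],[-0.01,-0.053,0],[0,-0.053,0],[0,-0.053,0],[0,0,0]], turn=[-2,-2,-2,-2,-2,-2,-2,0])

```text
time: 3.72
tool_pos: [0.5551, -0.1926, 0.2055]
tool_rot: [0.0, 0.997, 0.073, 0.0]
contact_force: [0.5, 0.4, 0.2]
gripper_width: 1.005
grasp_force: 0.0
```

```bash
python3 - <<'E'
from h import *
import time
s,im=snap('w2');print(s['time'],s['tool_pos'],s['tool_rot'])
c=cam('wrist',s);print(w2px(c,(.557,-.19,.075)),w2px(c,(.617,-.18,.062)))
cv2.imwrite('pics/w2c.png',cv2.resize(im[60:260,156:356,::-1],(600,600),interpolation=cv2.INTER_CUBIC))
E
```

```text
3.725 [ 0.55510511 -0.19259031  0.2054803 ] [2.39475235e-04 9.97308812e-01 7.33148731e-02 7.55469097e-05]
[254.85829327 183.58090037] [253.61716607 114.38242071]
```

View pics/w2c.png

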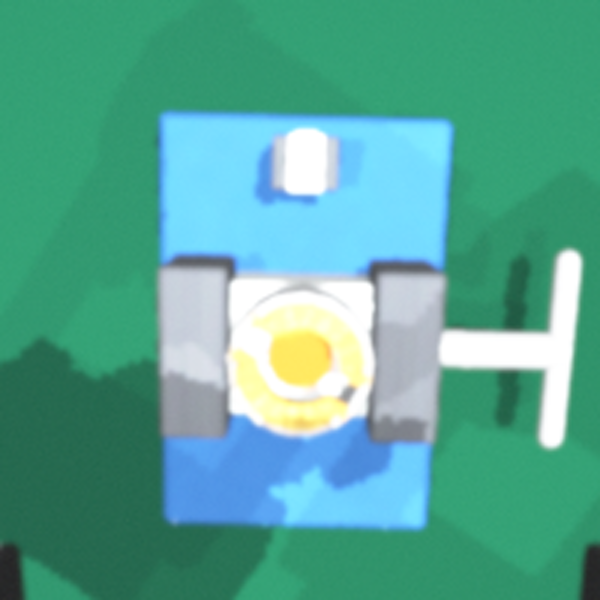

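Vice view: rim centre at about (300,362) in the crop, mark post at (305,162). Slots appear at the upper left (247,342) and lower right (347,393). I'll enlarge the rim.

```bash
python3 - <<'E'
from h import *
im=cv2.imread('pics/w2_raw.png')
x0,y0=222,100
cr=im[y0:y0+112,x0:x0+70]
big=cv2.resize(cr,None,fx=5.2,fy=5.2,interpolation=cv2.INTER_CUBIC).astype(float)
b=(255*(big/255)**2.5).astype(np.uint8)
cv2.imwrite('pics/w2d.png',np.hstack([b,big.astype(np.uint8)]))
s=state();c=cam('wrist',s)
# fit model: red the rim by projected circles
K=[(np.r_[.5566,-.190,.075])]
for p,z,n in [((156+300.5/3,60+362/3),.075,'rim'),((156+305/3,60+162/3),.062,'mark')]: print(n,px2w(c,p,z))
E
```

```text
rim [ 0.55997382 -0.18888052  0.075     ]
mark [ 0.61793302 -0.18153217  0.062     ]
```

View pics/w2d.png

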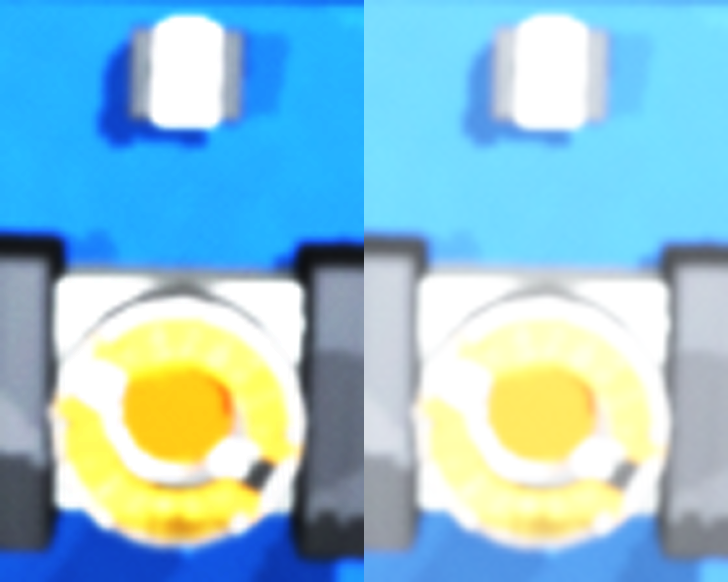

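```bash
python3 - <<'E'
from h import *
s=state();c=cam('wrist',s)
f=lambda u,v,z:px2w(c,(222+u/5.2,100+v/5.2),z)
C=f(178,429,.075);M=f(188,73,.062);a=f(88,383,.074);b=f(265,473,.074)
ang=lambda p,q:np.degrees(np.arctan2(*(q-p)[1::-1]))
print('C',C,'M',M,'dist',np.linalg.norm((M-C)[:2]),'markyaw',ang(C,M),'slot',ang(b,a),np.linalg.norm((a-b)[:2]),(a+b)/2)
# base corners for yaw (crop3 px): TL(163,113) TR(451,121) BR(427,527) BL(166,522); 
g=lambda u,v,z:px2w(c,(156+u/3,60+v/3),z)
P=[g(163,113,.02),g(451,121,.02),g(427,527,.02),g(166,522,.02)]
print(np.round(P,4).tolist(),ang(P[3],P[0]),ang(P[2],P[1]),ang(P[1],P[0])-90,ang(P[2],P[3])-90)
# coupling edges: project circle r22.5 at z.075 and mark
for n,cx in (('C',C),):
  for r in (12,22.5):
    t=np.radians([8,98,188,278]);print(r,[np.round((w2px(c,[cx[0]+r*1e-3*np.cos(x),cx[1]+r*1e-3*np.sin(x),.075])-[222,100])*5.2).tolist() for x in t])
E
```

```text
C [ 0.55829365 -0.18919148  0.075     ] M [ 0.61796492 -0.18196999  0.062     ] dist 0.06010666141069696 markyaw 6.900439465815459 slot 70.98852172314334 0.03501858735359268 [ 0.55815796 -0.18906311  0.074     ]
[[0.6262, -0.1318, 0.02], [0.6381, -0.2288, 0.02], [0.4909, -0.248, 0.02], [0.4781, -0.1492, 0.02]] 6.725146462012368 7.451795606986547 7.0141666922668975 7.377909002350094
12 [[179.0, 361.0], [109.0, 428.0], [177.0, 495.0], [247.0, 430.0]]
22.5 [[179.0, 301.0], [49.0, 428.0], [177.0, 552.0], [307.0, 430.0]]
```

>>> play_rows(linear=[[0.002,0.0535,0],[0.002,0.0535,0],[0.002,0.0535,0],[0.002,0.0535,0],[0.002,0.0535,0],[0.002,0.0535,-0.02],[0.003,0.0535,-0.03],[0,0,-0.03]], turn=[2.2,2.2,2.2,2.2,2.2,2.2,2.2,0], hand=0.055)

```text
time: 4.78
tool_pos: [0.569, 0.1896, 0.1249]
tool_rot: [-0.001, 0.977, 0.212, 0.0]
contact_force: [-0.0, -0.6, -1.0]
gripper_width: 0.643
grasp_force: 0.0
```

>>> play_rows(linear=[[0,0,-0.03],[0,0,-0.03],[0,0,-0.02],[0,0,-0.01],[0,0,-0.008],[0,0,0]], turn=[0,0,0,0,0,0])

```text
time: 5.52
tool_pos: [0.5705, 0.1842, 0.0275]
tool_rot: [-0.0, 0.978, 0.208, 0.0]
contact_force: [0.3, -0.4, 0.7]
gripper_width: 0.644
grasp_force: 0.0
```

```bash
python3 - <<'E'
from h import *
s,im=snap('w3');T=rot(s['tool_rot']);print(s['time'],s['tool_pos'],np.degrees(np.arctan2(T[1,0],T[0,0])),s['contact_force'],s['gripper_width'])
E
```

```text
5.525 [0.5704688  0.18415716 0.02747473] 23.98345909719706 [ 0.33290443 -0.42308225  0.7441055 ] 0.644417501249766
```

View pics/w3.png

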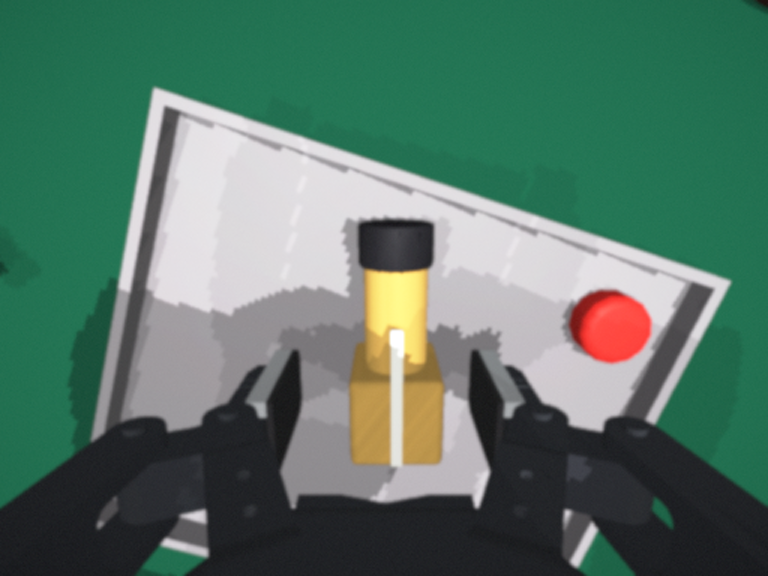

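Block centre is at column 396 and the finger midpoint is at about 385, so I need to shift 2.5 mm along tool +y. The yaw is aligned. I'll correct and then close.

>>> play_rows(linear=[[0.001,-0.0025,0],[0,0,0]], turn=[0,0])

```text
time: 5.82
tool_pos: [0.572, 0.1814, 0.0281]
tool_rot: [0.0, 0.978, 0.208, 0.001]
contact_force: [0.7, 1.3, -0.1]
gripper_width: 0.643
grasp_force: 0.0
```

>>> play_rows(linear=[[0,0,0],[0,0,0],[0,0,0],[0,0,0],[0,0,0],[0,0,0]], turn=[0,0,0,0,0,0], hand=0.018)

```text
time: 6.58
tool_pos: [0.5717, 0.1816, 0.0277]
tool_rot: [0.0, 0.978, 0.208, 0.0]
contact_force: [-0.0, 0.0, 3.7]
gripper_width: 0.292
grasp_force: 59.4
```

>>> play_rows(linear=[[0,0,0.02],[0,0,0.04],[0,0,0.05],[0,-0.03,0.01],[-0.002,-0.05,0],[-0.002,-0.05,0],[-0.002,-0.05,0],[-0.002,-0.05,0]], turn=[0,0,0,5,8,8,8,8])

```text
time: 7.58
tool_pos: [0.5627, -0.0497, 0.1479]
tool_rot: [-0.0, 0.86, 0.509, 0.0]
contact_force: [0.0, -0.0, -0.9]
gripper_width: 0.291
grasp_force: 59.1
```

>>> play_rows(linear=[[-0.002,-0.05,0],[-0.002,-0.05,0],[-0.001,-0.04,-0.01],[0,0,-0.015],[0,0,0],[0,0,0]], turn=[8,8,0,0,0,0])

```text
time: 8.32
tool_pos: [0.5584, -0.1872, 0.1225]
tool_rot: [-0.0, 0.782, 0.623, 0.0]
contact_force: [-0.6, 0.4, -2.1]
gripper_width: 0.291
grasp_force: 59.2
```

```bash
python3 - <<'E'
from h import *
s,im=snap('w4');T=rot(s['tool_rot']);print(s['time'],s['tool_pos'],np.degrees(np.arctan2(T[1,0],T[0,0])),s['contact_force'],s['gripper_width'],s['joint_pos'][5])
si=grab_frame('side');c=cam('side');p=w2px(c,(.558,-.189,.08)).astype(int);print(p)
a=si[p[1]-50:p[1]+30,p[0]-50:p[0]+50,::-1]
a=cv2.resize(a,(750,600),interpolation=cv2.INTER_CUBIC);cv2.imwrite('pics/s4.png',a)
E
```

```text
8.325 [ 0.55835749 -0.18724181  0.1224682 ] 77.05991229557594 [-0.57961684  0.39409207 -2.11146585] 0.29108413372125486 -0.22424601036608238
[293 230]
```

View pics/s4.png

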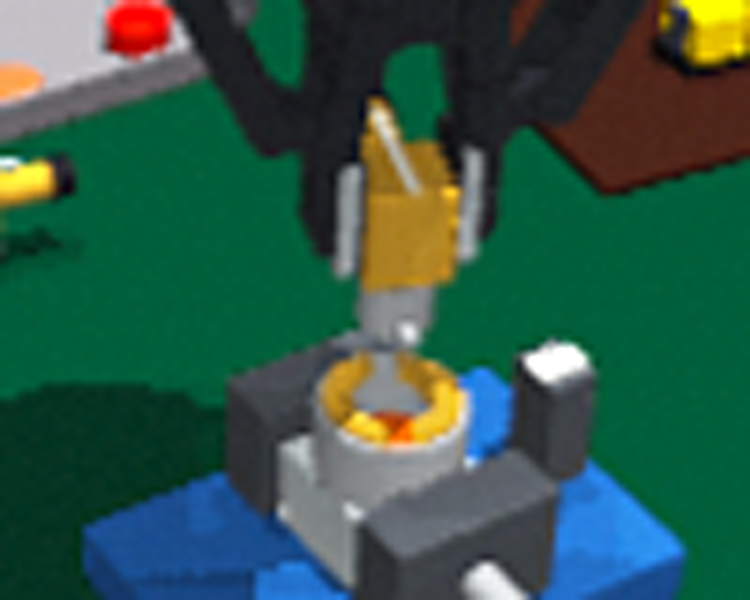

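Side view: shank hangs right over the coupling mouth (column 395 vs 393). Descending gently.

>>> play_rows(linear=[[0,0,-0.01],[0,0,-0.008],[0,0,-0.005],[0,0,-0.002],[0,0,0]], turn=[0,0,0,0,0])

```text
time: 9.05
tool_pos: [0.5583, -0.1884, 0.0971]
tool_rot: [-0.0, 0.783, 0.622, -0.0]
contact_force: [-0.3, 0.4, -1.6]
gripper_width: 0.294
grasp_force: 59.2
```

>>> play_rows(linear=[[0,0,-0.001],[0,0,-0.0005],[0,0,0]], turn=[0,0,0])

```text
time: 9.43
tool_pos: [0.5584, -0.1884, 0.0959]
tool_rot: [0.0, 0.783, 0.622, 0.0]
contact_force: [-0.4, -0.7, -1.4]
gripper_width: 0.294
grasp_force: 59.2
```

>>> play_rows(linear=[[0,0,-0.001],[0,0,0]], turn=[0,0])

```text
time: 9.68
tool_pos: [0.5583, -0.1884, 0.0947]
tool_rot: [-0.0, 0.783, 0.622, -0.0]
contact_force: [-0.1, 0.2, -1.9]
gripper_width: 0.295
grasp_force: 59.2
```

>>> play_rows(linear=[[0,0,-0.0005],[0,0,0]], turn=[0,0])

```text
time: 9.93
tool_pos: [0.5583, -0.1884, 0.0942]
tool_rot: [-0.0, 0.783, 0.622, -0.0]
contact_force: [-0.0, -0.4, -1.2]
gripper_width: 0.296
grasp_force: 59.2
```

>>> play_rows(linear=[[0,0,-0.0005],[0,0,0]], turn=[0,0])

```text
time: 10.18
tool_pos: [0.5584, -0.1885, 0.094]
tool_rot: [0.0, 0.783, 0.622, 0.0]
contact_force: [-0.6, -0.3, -0.5]
gripper_width: 0.296
grasp_force: 59.3
```

>>> play_rows(linear=[[0,0,-0.0005],[0,0,0]], turn=[0,0])

```text
time: 10.42
tool_pos: [0.5585, -0.1885, 0.0938]
tool_rot: [0.0, 0.783, 0.622, 0.0]
contact_force: [-0.3, 0.0, 0.8]
gripper_width: 0.3
grasp_force: 59.6
```

>>> play_rows(linear=[[0,0,-0.0005],[0,0,0]], turn=[0,0])

```text
time: 10.68
tool_pos: [0.5586, -0.1886, 0.0934]
tool_rot: [0.0, 0.783, 0.622, 0.0]
contact_force: [-1.6, 0.4, 3.6]
gripper_width: 0.295
grasp_force: 59.9
```

Contact on the rim at about 5 N. Now turning clockwise to feel for the slots.

>>> play_rows(linear=[[0,0,0],[0,0,0],[0,0,0]], turn=[-1,-1,0])

```text
time: 11.05
tool_pos: [0.5586, -0.1886, 0.0925]
tool_rot: [0.0, 0.794, 0.609, 0.0]
contact_force: [1.7, -1.2, -0.3]
gripper_width: 0.294
grasp_force: 59.2
```

>>> play_rows(linear=[[0,0,0],[0,0,0],[0,0,0]], turn=[-1,-1,0])

```text
time: 11.42
tool_pos: [0.5582, -0.1885, 0.0926]
tool_rot: [0.0, 0.804, 0.595, -0.0]
contact_force: [1.6, -0.3, -1.0]
gripper_width: 0.293
grasp_force: 59.2
```

>>> play_rows(linear=[[0,0,0],[0,0,0],[0,0,0]], turn=[-1,-1,0])

```text
time: 11.8
tool_pos: [0.5581, -0.1883, 0.0926]
tool_rot: [-0.0, 0.814, 0.581, -0.0]
contact_force: [-0.2, -0.3, -1.9]
gripper_width: 0.295
grasp_force: 59.1
```

Force vanished, so it dropped off the rim at about 75°. Lowering in the slots.

>>> play_rows(linear=[[0,0,-0.001],[0,0,-0.001],[0,0,0]], turn=[0,0,0])

```text
time: 12.18
tool_pos: [0.5582, -0.1882, 0.0906]
tool_rot: [-0.0, 0.814, 0.581, -0.0]
contact_force: [0.7, -0.6, -1.3]
gripper_width: 0.296
grasp_force: 59.1
```

>>> play_rows(linear=[[0,0,-0.001],[0,0,-0.001],[0,0,0]], turn=[0,0,0])

```text
time: 12.55
tool_pos: [0.5582, -0.1883, 0.0886]
tool_rot: [-0.0, 0.814, 0.581, -0.0]
contact_force: [0.9, -0.2, -1.4]
gripper_width: 0.296
grasp_force: 59.1
```

>>> play_rows(linear=[[0,0,-0.001],[0,0,-0.001],[0,0,0]], turn=[0,0,0])

```text
time: 12.92
tool_pos: [0.5582, -0.1883, 0.0866]
tool_rot: [-0.0, 0.814, 0.581, -0.0]
contact_force: [0.5, 0.2, -1.7]
gripper_width: 0.289
grasp_force: 59.1
```

>>> play_rows(linear=[[0,0,-0.001],[0,0,-0.0005],[0,0,0]], turn=[0,0,0])

```text
time: 13.3
tool_pos: [0.5583, -0.1884, 0.0852]
tool_rot: [-0.0, 0.814, 0.581, -0.0]
contact_force: [0.1, 0.1, -2.2]
gripper_width: 0.293
grasp_force: 59.1
```

>>> play_rows(linear=[[0,0,-0.0005],[0,0,-0.0005],[0,0,0]], turn=[0,0,0])

```text
time: 13.68
tool_pos: [0.5583, -0.1884, 0.0843]
tool_rot: [-0.0, 0.814, 0.581, -0.0]
contact_force: [-0.1, 0.8, -1.4]
gripper_width: 0.296
grasp_force: 59.1
```

>>> play_rows(linear=[[0,0,-0.0005],[0,0,0]], turn=[0,0])

```text
time: 13.92
tool_pos: [0.5584, -0.1884, 0.084]
tool_rot: [0.0, 0.814, 0.581, 0.0]
contact_force: [-0.9, -0.5, -0.3]
gripper_width: 0.295
grasp_force: 59.3
```

>>> play_rows(linear=[[0,0,-0.0005],[0,0,0]], turn=[0,0])

```text
time: 14.18
tool_pos: [0.5584, -0.1884, 0.0835]
tool_rot: [0.0, 0.814, 0.581, 0.0]
contact_force: [-0.8, 0.3, 0.2]
gripper_width: 0.294
grasp_force: 59.4
```

On the seal. Screwing in clockwise, following at 0.055 mm/deg.

>>> play_rows(linear=[[0,0,-0.0001],[0,0,-0.0001],[0,0,-0.0001],[0,0,0]], turn=[-2,-2,-2,0])

```text
time: 14.68
tool_pos: [0.5586, -0.1886, 0.0832]
tool_rot: [0.0, 0.844, 0.537, 0.0]
contact_force: [0.2, -0.4, 1.2]
gripper_width: 0.294
grasp_force: 59.5
```

>>> play_rows(linear=[[0,0,-0.0001],[0,0,-0.0001],[0,0,-0.0001],[0,0,0]], turn=[-2,-2,-2,0])

```text
time: 15.18
tool_pos: [0.5585, -0.1885, 0.0829]
tool_rot: [0.0, 0.871, 0.492, 0.0]
contact_force: [-0.0, -0.5, 1.7]
gripper_width: 0.297
grasp_force: 59.6
```

```bash
cat > st.py <<'E'
from h import *
s=state();T=rot(s['tool_rot']);print(s['time'],np.round(s['tool_pos'],5),'yaw',round(np.degrees(np.arctan2(T[1,0],T[0,0])),2),'tilt',np.round(T[:2,2],4),'F',np.round(s['contact_force'],2),'M',np.round(s['ft_torque'],3))
E
python3 st.py
```

```text
15.175 [ 0.55851 -0.18852  0.08287] yaw 58.96 tilt [ 0.0004 -0.0002] F [-0.04 -0.5   1.71] M [-0.131 -0.053  0.028]
```

>>> play_rows(linear=[[0,0,-0.0001],[0,0,-0.0001],[0,0,-0.0001],[0,0,-0.0001],[0,0,0]], turn=[-2,-2,-2,-2,0])

```text
time: 15.8
tool_pos: [0.5585, -0.1887, 0.0825]
tool_rot: [0.0, 0.903, 0.43, 0.0]
contact_force: [0.8, -1.9, 2.0]
gripper_width: 0.295
grasp_force: 59.7
```

>>> play_rows(linear=[[0,0,-0.0001],[0,0,-0.0001],[0,0,-0.0001],[0,0,-0.0001],[0,0,0]], turn=[-2,-2,-2,-2,0])

```text
time: 16.42
tool_pos: [0.5586, -0.1889, 0.0823]
tool_rot: [0.001, 0.931, 0.366, 0.0]
contact_force: [0.9, -5.6, 1.6]
gripper_width: 0.294
grasp_force: 59.8
```

```bash
python3 st.py
```

```text
16.425 [ 0.55865 -0.18893  0.08227] yaw 42.94 tilt [ 0.0008 -0.0011] F [ 0.92 -5.6   1.61] M [-0.96  -0.162 -0.028]
```

Side force is building (−5.6 N in y), so I'll yield that way.

>>> play_rows(linear=[[0,-0.0004,0],[0,-0.0003,0],[0,0,0]], turn=[0,0,0])

```text
time: 16.8
tool_pos: [0.5586, -0.189, 0.0822]
tool_rot: [-0.0, 0.931, 0.366, 0.0]
contact_force: [0.2, -2.5, 4.3]
gripper_width: 0.296
grasp_force: 59.8
```

```bash
python3 st.py
```

```text
16.8 [ 0.55859 -0.18899  0.08215] yaw 42.97 tilt [0.0006 0.0003] F [ 0.21 -2.46  4.25] M [-0.58  -0.19   0.024]
```

>>> play_rows(linear=[[0,-0.0002,0],[0,-0.0002,0],[0.0001,-0.0002,-0.0001],[0,-0.0001,-0.0001],[0,0,0]], turn=[-2,-2,-2,-2,0])

```text
time: 17.42
tool_pos: [0.5585, -0.1897, 0.0817]
tool_rot: [-0.0, 0.954, 0.3, 0.0]
contact_force: [2.3, -2.8, 3.3]
gripper_width: 0.299
grasp_force: 59.8
```

```bash
python3 st.py
```

```text
17.425 [ 0.55855 -0.18968  0.08173] yaw 34.95 tilt [0.0003 0.0003] F [ 2.28 -2.83  3.33] M [-0.371 -0.43   0.059]
```

>>> play_rows(linear=[[0.0002,-0.0002,-0.0001],[0.0001,-0.0002,-0.0001],[0.0001,-0.0001,-0.0001],[0.0001,-0.0001,-0.0001],[0,0,0]], turn=[-2,-2,-2,-2,0])

```text
time: 18.05
tool_pos: [0.5587, -0.1901, 0.0811]
tool_rot: [-0.0, 0.972, 0.233, -0.0]
contact_force: [0.5, 0.2, 4.2]
gripper_width: 0.297
grasp_force: 59.9
```

```bash
python3 st.py
```

```text
18.05 [ 0.55872 -0.19013  0.08114] yaw 26.96 tilt [-0.0006  0.0006] F [0.49 0.19 4.2 ] M [ 0.012 -0.165 -0.015]
```

>>> play_rows(linear=[[0,-0.0001,-0.0001],[0.0001,-0.0001,-0.0001],[0,-0.0001,-0.0001],[0.0001,0,-0.0001],[0,0,0]], turn=[-2,-2,-2,-2,0])

```text
time: 18.68
tool_pos: [0.5589, -0.1906, 0.0808]
tool_rot: [-0.0, 0.986, 0.165, -0.0]
contact_force: [-1.1, 0.3, 4.6]
gripper_width: 0.295
grasp_force: 60.0
```

```bash
python3 st.py
```

```text
18.675 [ 0.55892 -0.19064  0.08078] yaw 18.95 tilt [-0.0006  0.0003] F [-1.09  0.29  4.55] M [0.046 0.049 0.005]
```

>>> play_rows(linear=[[0,-0.0001,-0.0001],[0,0,0],[0,0,-0.0001],[0,0,0]], turn=[-2,-2,-1,0])

```text
time: 19.18
tool_pos: [0.5591, -0.1909, 0.0807]
tool_rot: [0.0, 0.993, 0.122, -0.0]
contact_force: [-0.8, 0.0, 4.9]
gripper_width: 0.295
grasp_force: 60.0
```

```bash
python3 st.py; python3 - <<'E'
from h import *
s,im=snap('w5')
cv2.imwrite('pics/w5c.png',cv2.resize(im[60:260,156:356,::-1],(600,600),interpolation=cv2.INTER_CUBIC))
E
```

```text
19.175 [ 0.55907 -0.19086  0.0807 ] yaw 13.97 tilt [-0.0002 -0.    ] F [-0.8   0.01  4.87] M [0.057 0.159 0.069]
```

View pics/w5c.png

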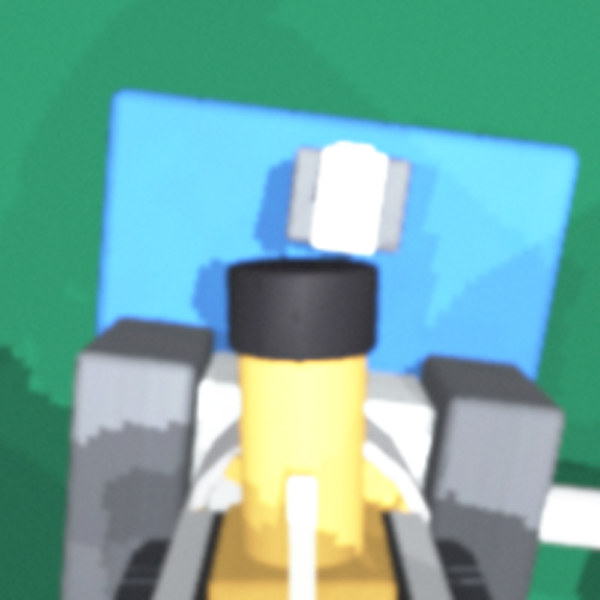

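Outlet's line is vertical at column 302, aligned with the tool. The mark is at (349,197), still clockwise of the outlet. Computing the remaining angle.

```bash
python3 - <<'E'
from h import *
s=state();c=cam('wrist',s)
g=lambda u,v,z:px2w(c,(156+u/3,60+v/3),z)
ang=lambda p,q:np.degrees(np.arctan2(*(q-p)[1::-1]))
M=g(349,197,.062);P=[g(120,92,.02),g(572,152,.02)]
print('M',M,'base edge yaw',ang(P[1],P[0])-90)
for z in(.058,.062):
  print('line edges',ang(g(312,240,z),g(318,168,z)),ang(g(380,242,z),g(387,163,z)),'sides',ang(g(290,235,z),g(296,160,z)),ang(g(402,240,z),g(409,165,z)))
R0=g(303,262,.10);l=g(302,585,.1305-.0);l2=g(303,485,.1205)
# plug line at block top z and barrel top z; plug origin height
zo=s['tool_pos'][2]-.0237;print('zo',zo)
A=g(302,590,zo+.054);B=g(303,485,zo+.049);E=g(303.5,264,zo+.047);print('plug yaw',ang(A,B),ang(B,E),'end',E)
for C in ([.5583,-.1892],[.5585,-.1905],s['tool_pos'][:2]): print('mark from',C,ang(np.array(C),M[:2]),'outlet',ang(np.array(C),E[:2]))
E
```

```text
M [ 0.61839258 -0.18351671  0.062     ] base edge yaw 6.766575585226462
line edges 9.365856288649166 10.17121871659708 sides 9.193637596629276 10.2541635379045
line edges 9.36585628864903 10.17121871659697 sides 9.19363759662933 10.254163537904642
zo 0.05695296019206554
plug yaw 13.407918139177422 13.902115041265715 end [ 0.6103369  -0.17744055  0.10395296]
mark from [0.5583, -0.1892] 5.402706641425724 outlet 12.73397404330131
mark from [0.5585, -0.1905] 6.650477780614831 outlet 14.1404581443299
mark from [ 0.55905513 -0.19083919] 7.034960336421925 outlet 14.642617666053694
```

>>> play_rows(linear=[[0,-0.0001,0],[0,0,-0.0001],[0,-0.0001,-0.0001],[0,0,0],[0,0,0]], turn=[-2,-2,-1.5,0,0])

```text
time: 19.85
tool_pos: [0.5592, -0.191, 0.0806]
tool_rot: [0.0, 0.997, 0.074, 0.0]
contact_force: [-0.1, 0.2, 4.8]
gripper_width: 0.294
grasp_force: 60.0
```

```bash
python3 st.py; python3 - <<'E'
from h import *
s,im=snap('w6')
cv2.imwrite('pics/w6c.png',cv2.resize(im[60:260,156:356,::-1],(600,600),interpolation=cv2.INTER_CUBIC))
E
```

```text
19.85 [ 0.5592  -0.19105  0.08057] yaw 8.48 tilt [ 0.0002 -0.    ] F [-0.06  0.23  4.76] M [-0.003  0.1    0.   ]
```

View pics/w6c.png

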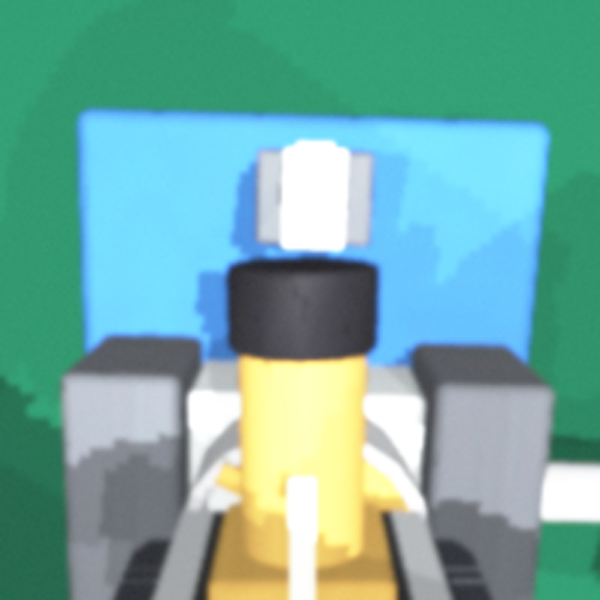

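Mark column ≈315 against outlet 303, at about 6.2 px/deg, so roughly 1.7° remain.

>>> play_rows(linear=[[0,0,-0.0001],[0,0,0],[0,0,0],[0,0,0]], turn=[-1,-0.5,0,0])

```text
time: 20.4
tool_pos: [0.5592, -0.1911, 0.0805]
tool_rot: [0.0, 0.998, 0.061, 0.0]
contact_force: [0.1, -0.4, 5.0]
gripper_width: 0.295
grasp_force: 60.0
```

```bash
python3 st.py; cat > meas.py <<'E'
from h import *
import sys
s,im=snap(sys.argv[1]);h=cv2.cvtColor(im,cv2.COLOR_RGB2HSV)
def mid(r,lo,hi,f):
    x=np.array([k for k in range(lo,hi) if f(h[r,k])]);return (x.min(),x.max(),(x.min()+x.max())/2) if len(x) else None
for r in range(100,190,4):
    print(r,'white',mid(r,230,290,lambda p:p[1]<25 and p[2]>235),'black',mid(r,215,300,lambda p:p[2]<75),'yel',mid(r,225,290,lambda p:18<=p[0]<=32 and p[1]>80 and p[2]>150))
E
python3 meas.py w7
```

```text
20.4 [ 0.55923 -0.19107  0.08049] yaw 6.98 tilt [ 0.0002 -0.0001] F [ 0.12 -0.43  4.99] M [-0.022  0.073  0.015]
100 white None black None yel None
104 white None black None yel None
108 white (np.int64(251), np.int64(263), np.float64(257.0)) black None yel None
112 white (np.int64(246), np.int64(268), np.float64(257.0)) black None yel None
116 white (np.int64(246), np.int64(268), np.float64(257.0)) black None yel None
120 white (np.int64(247), np.int64(268), np.float64(257.5)) black None yel None
124 white (np.int64(247), np.int64(268), np.float64(257.5)) black None yel None
128 white (np.int64(246), np.int64(268), np.float64(257.0)) black None yel None
132 white (np.int64(246), np.int64(268), np.float64(257.0)) black None yel None
136 white (np.int64(246), np.int64(268), np.float64(257.0)) black None yel None
140 white (np.int64(247), np.int64(268), np.float64(257.5)) black None yel None
144 white None black None yel None
148 white None black (np.int64(237), np.int64(276), np.float64(256.5)) yel None
152 white None black (np.int64(233), np.int64(279), np.float64(256.0)) yel None
156 white None black (np.int64(233), np.int64(279), np.float64(256.0)) yel None
160 white None black (np.int64(233), np.int64(279), np.float64(256.0)) yel None
164 white None black (np.int64(233), np.int64(279), np.float64(256.0)) yel None
168 white None black (np.int64(233), np.int64(279), np.float64(256.0)) yel None
172 white None black (np.int64(233), np.int64(279), np.float64(256.0)) yel None
176 white None black (np.int64(235), np.int64(277), np.float64(256.0)) yel None
180 white None black None yel (np.int64(236), np.int64(276), np.float64(256.0))
184 white None black None yel (np.int64(236), np.int64(277), np.float64(256.5))
188 white None black None yel (np.int64(236), np.int64(277), np.float64(256.5))
```

Only about 0.5° short. I'll trim 0.4°, ease the press, then release.

>>> play_rows(linear=[[0,0,0],[0,0,0.0003],[0,0,0.0003],[0,0,0]], turn=[-0.4,0,0,0])

```text
time: 20.95
tool_pos: [0.5592, -0.1911, 0.081]
tool_rot: [0.0, 0.998, 0.057, 0.0]
contact_force: [0.6, 0.3, 3.9]
gripper_width: 0.293
grasp_force: 60.1
```

>>> play_rows(linear=[[0,0,0],[0,0,0],[0,0,0],[0,0,0]], turn=[0,0,0,0], hand=0.045)

```text
time: 21.45
tool_pos: [0.5589, -0.1909, 0.0806]
tool_rot: [-0.0, 0.998, 0.057, -0.0]
contact_force: [-0.4, -0.5, -0.3]
gripper_width: 0.528
grasp_force: 0.0
```

```bash
python3 st.py; python3 meas.py w8 | awk 'NR%3==0'
```

```text
21.45 [ 0.55888 -0.19088  0.08063] yaw 6.58 tilt [-0.0006  0.0003] F [-0.38 -0.48 -0.28] M [ 0.084 -0.026  0.024]
108 white (np.int64(248), np.int64(265), np.float64(256.5)) black None yel None
120 white (np.int64(246), np.int64(268), np.float64(257.0)) black None yel None
132 white (np.int64(246), np.int64(268), np.float64(257.0)) black None yel None
144 white None black None yel None
156 white None black (np.int64(233), np.int64(281), np.float64(257.0)) yel None
168 white None black (np.int64(233), np.int64(280), np.float64(256.5)) yel None
180 white None black None yel (np.int64(236), np.int64(278), np.float64(257.0))
```

Aligned (256.8 vs 257). Withdrawing straight up and rechecking.

>>> play_rows(linear=[[0,0,0.01],[0,0,0.02],[0,0,0.03],[0,0,0.03],[0,0,0.03],[0,0,0],[0,0,0],[0,0,0]], turn=[0,0,0,0,0,0,0,0])

```text
time: 22.5
tool_pos: [0.5583, -0.1906, 0.1994]
tool_rot: [-0.001, 0.998, 0.057, -0.001]
contact_force: [-1.4, 0.9, 0.2]
gripper_width: 0.524
grasp_force: 0.0
```

```bash
python3 st.py; python3 - <<'E'
from h import *
s,im=snap('w9');c=cam('wrist',s);h=cv2.cvtColor(im,cv2.COLOR_RGB2HSV)
def mid(r,lo,hi,f):
    x=[k for k in range(lo,hi) if f(h[r,k])];return (min(x),max(x)) if x else None
for r in range(90,260,6):
    print(r,'white',mid(r,225,290,lambda p:p[1]<25 and p[2]>235),'black',mid(r,225,290,lambda p:p[2]<75),'yel',mid(r,225,290,lambda p:18<=p[0]<=32 and p[1]>80 and p[2]>120))
# predicted for plug at yaw 7, origin z .0573
u=np.array([np.cos(.122),np.sin(.122)])
C=np.array([.5583,-.1895])
for x,z in((55,50.5),(44,50.5),(13,54),(-13,54)):print(x,w2px(c,np.r_[C+u*x/1e3,.0568+z/1e3]))
E
```

```text
22.5 [ 0.55833 -0.19064  0.19941] yaw 6.58 tilt [-0.0024  0.0012] F [-1.37  0.88  0.23] M [-0.022 -0.002 -0.008]
90 white None black None yel None
96 white None black None yel None
102 white None black None yel None
108 white (252, 263) black None yel None
114 white (250, 264) black None yel None
120 white (250, 264) black None yel None
126 white (251, 264) black None yel None
132 white None black (246, 268) yel None
138 white None black (246, 268) yel None
144 white None black None yel (261, 267)
150 white None black None yel (247, 267)
156 white None black None yel (247, 268)
162 white (233, 281) black None yel (247, 267)
168 white (234, 281) black None yel (247, 267)
174 white (235, 280) black None yel (244, 269)
180 white (234, 281) black None yel (243, 273)
186 white (225, 282) black None yel (237, 277)
192 white (234, 281) black None yel (238, 276)
198 white (235, 280) black None yel (240, 273)
204 white (255, 260) black None yel (242, 273)
210 white (256, 259) black None yel (242, 273)
216 white (255, 258) black None yel None
222 white None black None yel None
228 white None black None yel None
234 white None black None yel None
240 white None black None yel None
246 white None black None yel None
252 white None black None yel None
258 white None black None yel None
55 [255.84582704 126.09912496]
44 [255.9507927  141.01971505]
13 [256.22376243 182.14430993]
-13 [256.44918301 214.12145515]
```

```bash
python3 -c "
from plant import *
print(job_done())"
```

```text
the job is handed in; nothing more can be done
None
```

The elbow plug is screwed into the coupling against the seal, its outlet lined up with the white mark to within about a degree by the last wrist picture, and released. The job was handed in at about 22.5 s; I never saw wrist-force readings above about 6 N.

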